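# Bed the hinge block down on its packers in the drill vise

### The job

The aluminium hinge block in the drill vise rode up when the jaws were tightened, so the two steel packers under it are loose: take the soft-faced mallet and tap or press the block down with its white face, gently and over each packer in turn, until both packers are held fast, then stand the mallet back on the counter on its face. Try each packer with a light fingertip push on its end, first the one on the screw side and then the other; neither may slide. Only the mallet may press on the block, and everything else stays where it lies.

Things in the scene. Friction and masses are not known exactly. Their poses are not given: they have to be found in the camera images.
- vise: Cast drill vise bolted to the counter, 230 mm long, jaws 100 mm wide. Origin: centre of the underside, midway between the jaw faces; z up, x from the moving jaw and screw (-x, robot side) to the fixed jaw (+x), y along the jaws. Jaw faces at x = +-25 mm, jaws out to x = +-60, tops at z = 60 mm. Lugs (z below 18) reach y = +-72. Screw and tommy bar (y +-52): below z = 57, out to x = -173 mm.
- vise_bed (a point): Centre of the vise's flat bed (30 mm above the counter, y = -50 to +50 mm), on which the packers stand; axes as the vise's.
- block: Aluminium hinge block gripped in the jaws, 49.6 mm (x) by 80 mm (y), 20 mm thick. Origin: centre of the underside; axes as the vise's. It starts 2 to 4.5 mm high and cocked 0.01 to 0.06 rad about y, screw side (-x) high. Seated flat, its underside is 18 mm and its top 38 mm above the bed. No bare fingers on it.
- block_top (a point): Centre of the block's top face. The jaws grip the block by dry friction: it slides down only above about 12 N, turns only above about 0.2 N m, and stays where it is left, so it keeps bearing on the packers after a push. Press with the mallet over each packer, 16 mm to either side of here along x, up to 18 to 25 N (the bed gives about 0.5 mm under that); above 40 N bruises it.
- packer_near: Steel packer under the block on the screw side (vise x about -17 mm): a bar 12 mm (x) by 150 mm (y) by 18 mm high, 250 g, on the vise bed. Origin: centre of the underside. Its ends stick out 25 mm past the jaws. Loose, it slides endwise at 1 to 2 N; held fast it resists a light push of 3 to 5 N. A hard shove would slide it even so.
- packer_far: The same sort of packer under the block on the fixed-jaw side (vise x about +17 mm). Same size, origin and axes.
- mallet: Soft-faced mallet (320 g) standing on one of its two flat white nylon faces, 84 mm tall. Origin: centre of the lower face, z up. Faces 28 mm round, at z 0 to 20 and 64 to 84 mm; between them a dark square steel head, 30 by 30 mm. Wooden handle at z = 42 mm, 16 to 20 mm thick, along -x to x = -130 mm.
- mallet_grip (a point): Centre of the mallet's head, 42 mm above the lower face. Its flat cheeks are 15 mm to either side along the mallet's y: pinch these from above, at 42 to 55 mm above the lower face.
- bumper: Bystander: round rubber bumper stop, 38 mm wide, 40 mm tall. Origin: centre of the underside.
- fan_handle: Bystander: cream fanlight handle, 110 mm long, 31 mm tall. Origin: centre of the underside.
- peg_plate: Bystander: bronze casement peg on a 60 by 26 mm plate, 32 mm tall. Origin: centre of the underside.
- glass: Bystander: smoked glass square, 90 by 90 by 6 mm, lying flat. Origin: centre of the underside.
- spare_packer: Bystander: spare steel packer, 150 by 18 by 12 mm, lying flat on the counter. Origin: centre of the underside.
- hinge: Bystander: open steel butt hinge, 76 by 72 mm, 9 mm thick. Origin: centre of the underside.
- driver: Bystander: screwdriver, 190 mm long, lying on the counter.
Things that resemble listed ones, but are neither listed nor needed, are in the scene too. Leave any yellow look-alike of the packer_near alone.

How it is judged:
By the outcome, as a careful person would: the job done as asked, in the order asked, and still so for the second after the job is handed in, with the robot touching nothing.
It also fails if it takes over 72 s, if anything falls off the work surface, if the arm or the gripper's body presses on something with over 40 N, if the wrist force passes 120 N, or if a joint passes its speed limit or range.

### The arm

A 6-joint arm with a two-finger parallel gripper is mounted at the origin on the work surface. World frame = base frame: x ahead of the robot, y to its left, z up, the work surface at z = 0. Lengths are in mm, angles in rad, forces in N, time in s.
With the tool pointing down it reaches from about 350 to 800 mm from the base axis. Payload 7.3 kg.
Tool frame: the origin (TCP) lies at the very end of the fingers, on their centre line; the grasp point (between the pads) lies 19 mm behind it (grip_point_offset is the distance from the TCP to the grasp point, in mm); x points along the fingers, z is the direction in which the jaws open and shut, and the axes are right-handed (so a half turn about x gives the same grasp; the last joint's range is limited). The gripper opens to 85 mm and grips with 20 to 120 N. Pads are 22 mm wide; open, the fingers measure 114 mm over their backs; the gripper's body (76 mm by 85 mm) begins 54 mm behind the grasp point. The pads swing forward as they close: fully open they stand 13 mm farther back than shut.
Start: joints at [-1.285, 0.342, 1.524, -0, 1.275, -0.146], TCP at [219.74, -476.822, 231.322] pointing down, gripper open.
Joint ranges: [-2.53, 2.53], [-0.77, 2.02], [0.04, 2.7], [-1, 4.14], [0.28, 2.66], [-3.11, 3.11]. Speed limits (rad/s): [2.57, 2.57, 3.14, 3.14, 3.14, 3.14].

### API

Orientations are given as a unit quaternion [x, y, z, w].
In Python, from plant import move_ptp, move_linear, move_joints, gripper_to, hold, inverse_kinematics, grab_frame, IKError, job_done, current_t, current_joint_pos, current_joint_vel, current_joint_efforts, current_eef_pos, current_tcp_rot, current_contact_force, current_moment, current_width, grip_point_offset gives the robot as it stands. Calls block until the motion is done:
- move_ptp(position, orientation): joint-space move of the TCP to a pose.
- move_linear(position, ori=None, rate=150, force_limit=None): straight line of the TCP; ori=None keeps the orientation; rate is the mean speed in mm/s. With force_limit (N) it stops when the force on the tool has changed by that much, and returns True; else False.
- move_joints(angles): joint-space move.
- gripper_to(opening, effort=None): opening from 0.0 (shut) to 1.0 (fully open); effort is the grip in N (None keeps the last); returns when the fingers have stopped.
- hold(seconds).
- inverse_kinematics(position, orientation): joint angles nearest the present ones, or None.
- grab_frame(name): name is "side" or "top" or "wrist"; returns a dict with "img" (400x640x3 uint8, red, green, blue), "z_map" (400x640 float32, mm along the optical axis (not along the pixel's ray), 0 where there is no reading), "mtx" (3x3 intrinsics, pixels), "rvec" (rotation vector, rad) and "tvec" (3), from world to camera coordinates, as OpenCV has them. Camera axes: x right, y down, z forward; pixel columns grow to the right and rows downward; lengths in mm; the calibration is good to about 2 mm. A picture is of the moment at which its call begins.
A pose or a line that the arm cannot do raises IKError and nothing moves.
- job_done(): hands the job in, once; it reports no verdict.
Readings, each from a call of its own:
- current_t(): time.
- current_joint_pos(): joint angles.
- current_joint_vel(): joint speeds.
- current_joint_efforts(): joint torques, N m.
- current_eef_pos(): TCP position.
- current_tcp_rot(): TCP orientation.
- current_contact_force(): force on the tool from outside, world axes, zero at the start.
- current_moment(): the same for the moment, N m.
- current_width(): opening from 0.0 (shut) to 1.0 (fully open).
Only numpy, scipy, OpenCV 4.12 (cv2) and the standard library are available. Lean on these libraries where they do the work, as an engineer would, in place of code of your own. Each camera call takes 0.05 s, during which the arm holds its last target. There are 200 camera calls.

## Working session

There is one attempt and no reset: what is moved stays moved. The work goes in short steps, each a Python script; the robot and the scene stay as the last script left them, time stands still between calls to the robot, and variables do not carry over. Pictures are saved under pics/ and viewed, about 8 in all and at most 12, crops included, and the job is handed in when it is done.

```bash
mkdir -p pics; ls
python3 - <<'E'
from plant import *
import cv2,numpy as np
for n in("top","side"):
    f=grab_frame(n); cv2.imwrite(f"pics/{n}0.png",f["img"][:,:,::-1]); np.savez(f"{n}0.npz",**f)
    R=cv2.Rodrigues(f["rvec"])[0]; print(n,f["mtx"].round(1).tolist(),(-R.T@f["tvec"].ravel()).round(),R.round(2).tolist())
print(current_t(),current_tcp_rot(),current_contact_force(),grip_point_offset)
E
```

```text
pics
top [[441.6, 0.0, 316.3], [0.0, 441.6, 188.6], [0.0, 0.0, 1.0]] [ 375.   43. 1224.] [[0.03, -1.0, 0.01], [-0.99, -0.03, -0.12], [0.12, -0.0, -0.99]]
side [[503.0, 0.0, 323.5], [0.0, 503.0, 199.5], [0.0, 0.0, 1.0]] [   47. -1278.  1093.] [[0.94, -0.35, -0.01], [-0.21, -0.55, -0.81], [0.27, 0.76, -0.59]]
0.1 [ 0.38158548  0.59587307 -0.38096193  0.59514353] [ 0.57470976 -0.31459824  0.40753638] 18.700000000000003
```

View pics/top0.png

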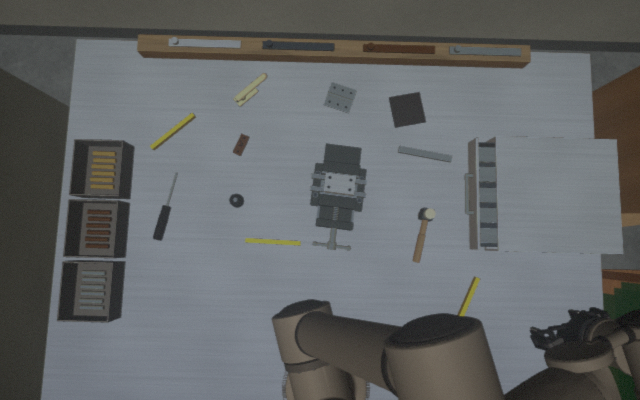

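View pics/side0.png

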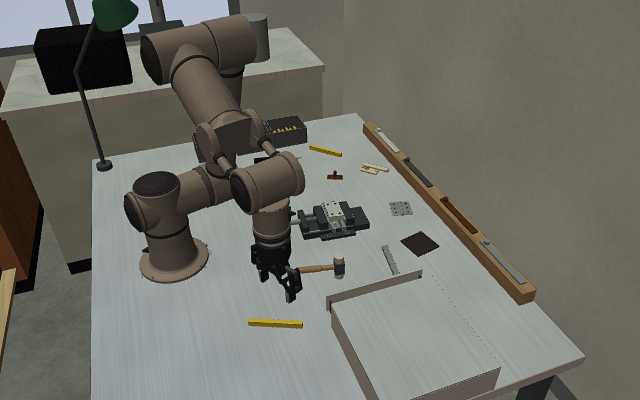

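The top view shows the vise centred near (339,187) with its screw toward the robot. The mallet head is near (427,214), with its handle running down to (417,260). Next I'll zoom in and measure.

```bash
cat > h.py <<'E'
import cv2,numpy as np
from plant import *
def ray(f,uv,z):
    R=cv2.Rodrigues(f["rvec"])[0]; t=np.ravel(f["tvec"]); c=-R.T@t
    p=cv2.undistortPoints(np.array(uv,float).reshape(-1,1,2),f["mtx"],None).reshape(-1,2)
    d=np.c_[p,np.ones(len(p))]@R
    return c+d*((z-c[2])/d[:,2])[:,None]
def cloud(f):
    R=cv2.Rodrigues(f["rvec"])[0]; t=np.ravel(f["tvec"])
    v,u=np.mgrid[:400,:640]; z=f["z_map"]; K=f["mtx"]
    P=np.stack([(u-K[0,2])/K[0,0]*z,(v-K[1,2])/K[1,1]*z,z],-1)
    return (P-t)@R
def rect(f,mask,z):
    c,n=max((( c,cv2.contourArea(c)) for c in cv2.findContours(mask.astype(np.uint8),0,1)[0]),key=lambda a:a[1])
    r=cv2.minAreaRect(ray(f,c.reshape(-1,2),z)[:,:2].astype(np.float32)); return r
def Q(yaw):
    "tool down; jaw (z) axis along world direction yaw"
    from scipy.spatial.transform import Rotation as Ro
    x=np.array([0,0,-1.]);z=np.array([np.cos(yaw),np.sin(yaw),0]);y=np.cross(z,x)
    return Ro.from_matrix(np.c_[x,y,z]).as_quat()
E
python3 - <<'E'
from h import *
f=dict(np.load("top0.npz")); P=cloud(f); im=f["img"].astype(int)
crop=f["img"][135:275,295:455,::-1]; cv2.imwrite("pics/crop1.png",cv2.resize(crop,None,fx=5,fy=4.25,interpolation=cv2.INTER_CUBIC))
hsv=cv2.cvtColor(f["img"],cv2.COLOR_RGB2HSV)
box=np.zeros((400,640),bool); box[200:270,405:445]=1
wood=box&(hsv[...,1]>80)&(hsv[...,2]>90); r=rect(f,wood,42); print("handle",r,cv2.boxPoints(r).tolist())
hd=box&(P[...,2]>70); print("head top",hd.sum(),P[hd].mean(0),np.ptp(P[hd],axis=0))
dm=box&(P[...,2]>20); print("mallet>20",rect(f,dm,42))
vb=np.zeros((400,640),bool); vb[138:255,300:380]=1
for lo,hi in((25,36),(36,50),(50,62),(62,80)):
    m=vb&(P[...,2]>lo)&(P[...,2]<hi); print(lo,m.sum(),P[m].mean(0).round(1),P[m].min(0).round(),P[m].max(0).round())
m=vb&(P[...,2]>8); print("vise",rect(f,m,40))
print("counter z",np.median(P[280:300,200:260,2]))
bl=vb&(im.min(-1)>120)&(P[...,2]>40); print("block",rect(f,bl,70))
print("joint",P[187,339])
E
```

```text
handle ((340.72540283203125, -235.49801635742188), (0.0, 0.0), 0.0) [[340.72540283203125, -235.49801635742188], [340.72540283203125, -235.49801635742188], [340.72540283203125, -235.49801635742188], [340.72540283203125, -235.49801635742188]]
head top 115 [ 451.09643633 -224.5612874   202.1200664 ] [  98.35729219  313.64795432 1151.98546685]
mallet>20 ((406.2447509765625, -246.00341796875), (42.04860305786133, 149.47427368164062), 75.8746337890625)
25 716 [549.8 -22.6  27.7] [417. -89.  25.] [649.  56.  36.]
36 447 [466.8 -12.8  46.3] [361. -95.  36.] [563.  55.  50.]
50 1258 [494.3 -17.7  57.1] [361. -92.  50.] [595.  54.  62.]
62 732 [532.3 -22.   70.3] [470. -74.  62.] [594.  31.  80.]
vise ((502.9743347167969, -19.16326141357422), (150.44219970703125, 284.8804016113281), 88.0038833618164)
counter z 0.06733915852425101
block ((534.357421875, -22.579784393310547), (78.73532104492188, 46.934017181396484), 84.3212890625)
joint [523.28089038 -20.82232744  74.26280499]
```

View pics/crop1.png

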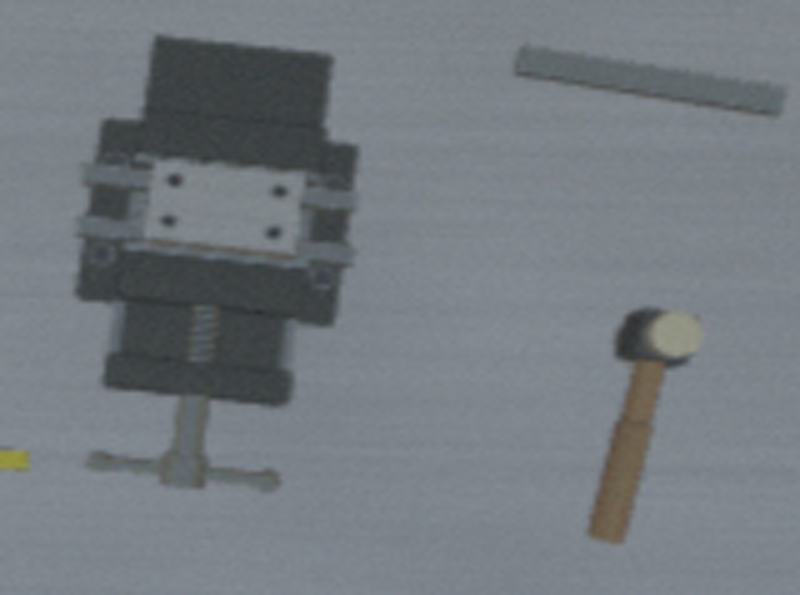

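The crop shows the block centred at (225,207) and the packer ends at about (85,175)/(355,200) and (80,225)/(350,255). The mallet's white top is at (674,334), with its handle running down to (607,542). Now I'll measure the mallet, move above it and look from there.

Run:
```python
from h import *
f=dict(np.load("top0.npz"))
c=lambda x,y:(295+x/5,135+y/4.25)
hp=ray(f,[c(650,360),c(607,542)],46); top=ray(f,[c(674,334)],84)[0]
d=hp[0]-hp[1]; yaw=np.arctan2(d[1],d[0]); print(top,hp,yaw)
pk=ray(f,[c(85,175),c(355,200),c(80,225),c(350,255)],48); print(pk,[np.arctan2(*(pk[i]-pk[i+1])[[1,0]])-np.pi/2 for i in(0,2)],pk[:,:2].mean(0))
from scipy.spatial.transform import Rotation as Ro
print("jaw axis now",Ro.from_quat(current_tcp_rot()).as_matrix()[:,2])
for s in(1,-1):
    q=Q(yaw+s*np.pi/2); print(s,inverse_kinematics([top[0],top[1],150],q))
s=min((1,-1),key=lambda s:abs(inverse_kinematics([top[0],top[1],150],Q(yaw+s*np.pi/2))[5]))
print("chose",s)
# camera view pulled back over the mallet
move_ptp([top[0]-20,top[1],230],Q(yaw+s*np.pi/2)); gripper_to(0.75)
g=grab_frame("wrist"); np.savez("w1.npz",**g); cv2.imwrite("pics/w1.png",g["img"][:,:,::-1])
R=cv2.Rodrigues(g["rvec"])[0]; print(-R.T@g["tvec"].ravel(),R.round(2).tolist(),current_t())
```

```text
[ 458.84906081 -256.52529077   84.        ] [[ 444.96963093 -253.56996167   46.        ]
 [ 331.53550101 -230.30483123   46.        ]] -0.20229278872975942
[[554.13352871  50.97719217  48.        ]
 [541.96982256 -94.64845305  48.        ]
 [522.1538395   52.81179502  48.        ]
 [506.88426735 -92.37030942  48.        ]] [np.float64(-0.08333378410724368), np.float64(-0.10479004804050307)] [531.28536453 -20.80744382]
jaw axis now [ 0.41852091 -0.90820617 -0.00134437]
1 [-6.55624274e-01  4.23301802e-01  1.64147236e+00 -4.44089210e-16
  1.07681849e+00 -2.02412781e+00]
-1 [-6.55624274e-01  4.23301802e-01  1.64147236e+00 -4.44089210e-16
  1.07681849e+00  1.11746484e+00]
chose -1
[ 502.54354381 -269.94172702  372.56802537] [[-0.2, -0.98, 0.0], [-0.95, 0.19, 0.26], [-0.25, 0.05, -0.97]] 1.6833
```

View pics/w1.png

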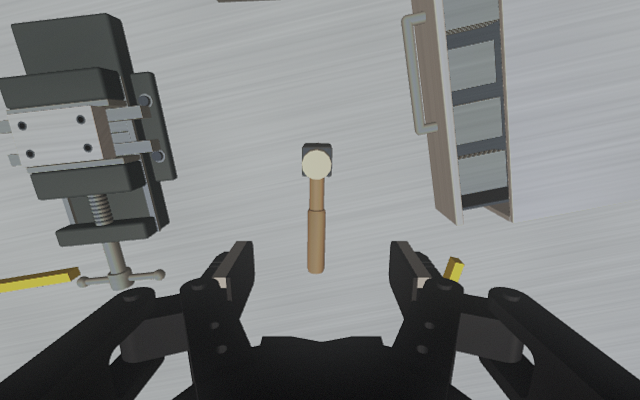

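The wrist view shows the mallet's white face at about (317,165), with its handle running straight down to (316,272). The vise is at upper left and nothing is in the way. I'll refine by mask and grasp.

Run:
```python
from h import *
f=dict(np.load("w1.npz")); hsv=cv2.cvtColor(f["img"],cv2.COLOR_RGB2HSV)
box=np.zeros((400,640),bool); box[148:185,298:336]=1
w=box&(f["img"].min(-1)>165)&(hsv[...,1]<60)&(cloud(f)[...,2]>60)
cn=max(cv2.findContours(w.astype(np.uint8),0,1)[0],key=cv2.contourArea)
(cu,cv_),r=cv2.minEnclosingCircle(cn); top=ray(f,[(cu,cv_)],84)[0]
b2=np.zeros((400,640),bool); b2[185:275,300:335]=1
wd=b2&(hsv[...,1]>90); vs,us=np.nonzero(wd)
rows=[185+8,262]; mids=[us[abs(vs-v)<3].mean() for v in rows]
hp=ray(f,[(mids[0],rows[0]),(mids[1],rows[1])],50)
d=hp[0]-hp[1]; yaw=np.arctan2(d[1],d[0])
# lateral check: extrapolate handle axis to head
n=np.array([-np.sin(yaw),np.cos(yaw)]); print("face",cu,cv_,r,top,"yaw",yaw,"lateral diff",(hp[0][:2]-top[:2])@n)
q=Q(yaw-np.pi/2); np.save("mallet.npy",[top[0],top[1],yaw])
z=50-grip_point_offset
move_ptp([top[0],top[1],120],q); move_linear([top[0],top[1],z],rate=100)
gripper_to(0.0,70); print("width",current_width(),current_contact_force(),current_eef_pos())
move_linear([top[0],top[1],175],rate=150); print(current_contact_force(),current_t(),current_width())
```

```text
face 316.0 164.6666717529297 14.47230052947998 [ 460.98045017 -256.61513352   84.        ] yaw -0.2004096372262907 lateral diff 0.19800020128639043
width 0.34209418274595627 [0.07508976 0.1706941  6.09636256] [ 461.39867025 -256.91662884   32.01236816]
[-0.54654707  0.35395934 -3.0769891 ] 4.7583 0.3442914346474282
```

Run:
```python
from h import *
yaw=-0.095; q=Q(yaw-np.pi/2); x=np.array([np.cos(yaw),np.sin(yaw)])
p=np.array([532,-21.5])-75*x
move_ptp([*p,235],q); hold(0.2); g=grab_frame("wrist"); np.savez("w2.npz",**g)
cv2.imwrite("pics/w2.png",g["img"][:,:,::-1]); print(current_t(),current_eef_pos(),current_contact_force())
```

```text
5.9917 [457.41997998 -15.35908742 234.57347637] [-0.54215823 -0.5230407  -2.97856364]
```

View pics/w2.png

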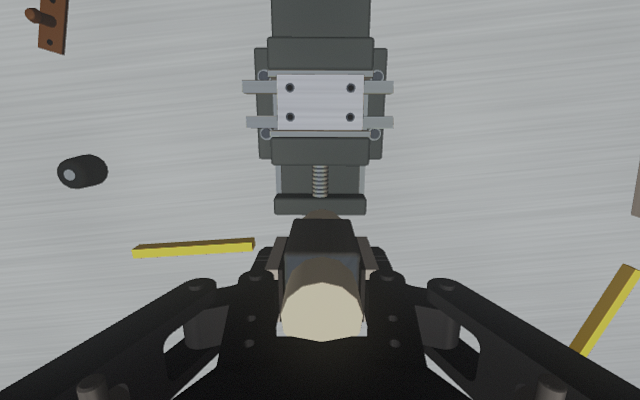

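The vise sits square in this view. The block top has corners at about (277,75) and (364,130), and its four holes are at (290,87), (350,87), (290,117) and (351,117). The packer ends are at (243/393,87) and (246/393,122). I'll press now, near then far, for two passes.

Run:
```python
from h import *
f=dict(np.load("w2.npz")); P=cloud(f)
np.set_printoptions(precision=1,suppress=True)
holes=ray(f,[(290,87),(350,87),(290,117),(351,117)],70.5)
print("holes",holes.mean(0),"yaw",np.arctan2(*(holes[[0,2]].mean(0)-holes[[1,3]].mean(0))[[1,0]])-np.pi/2)
c=ray(f,[(277,75),(363,75),(364,130),(276,130)],70); print("corners",c,c.mean(0))
pk=ray(f,[(243,87),(393,87),(246,122),(393,121)],48); print("packers",pk)
for v in range(70,140,6): print(v,P[v,320])
np.save("pk.npy",pk)
```

```text
holes [534.8 -22.   70.5] yaw -0.09644843046847207
corners [[562.2  15.1  70. ]
 [554.6 -63.2  70. ]
 [505.5 -61.1  70. ]
 [513.6  22.5  70. ]] [534.  -21.7  70. ]
packers [[557.3  52.6  48. ]
 [543.  -95.   48. ]
 [523.8  55.   48. ]
 [510.3 -93.8  48. ]]
70 [564.3 -24.6  57.7]
76 [557.3 -24.   72. ]
82 [552.2 -23.5  72.4]
88 [547.  -23.   72.6]
94 [541.8 -22.4  73.4]
100 [536.6 -21.9  72. ]
106 [531.3 -21.4  72. ]
112 [526.  -20.9  73.1]
118 [520.6 -20.4  74.6]
124 [515.2 -19.8  73.8]
130 [509.3 -19.2  63.7]
136 [503.4 -18.6  60.3]
```

```bash
cat >> h.py <<'E'
C=np.array([534.5,-21.8]); YAW=-0.096
X=np.array([np.cos(YAW),np.sin(YAW)]); Y=np.array([-X[1],X[0]]); QP=Q(YAW-np.pi/2)
def press(off,F,ztop=111):
    p=C+off*X
    move_linear([*p,ztop],QP,rate=100); hold(0.15); f0=current_contact_force()
    hit=move_linear([*p,95],rate=6,force_limit=F)
    e=current_eef_pos(); f=current_contact_force()-f0
    print("press",off,hit,np.round(e,2),"dF",np.round(f,1),"M",np.round(current_moment(),2),"w",round(current_width(),3))
    hold(0.2); print("   held",np.round(current_eef_pos()[2],2),np.round(current_contact_force()-f0,1))
    move_linear([*p,ztop],rate=60)
    print("   t",round(current_t(),2))
E
python3 - <<'E'
from h import *
move_ptp([*(C-16*X),125],QP)
press(-16,20)
E
```

```text
press -16 True [517.64 -20.13  99.65] dF [-1.2  1.2  8.1] M [-0.07  0.24 -0.03] w 0.338
   held 99.64 [-1.6 -0.5  9.4]
   t 9.45
```

Run:
```python
from h import *
press(16,20); press(-16,21,105); press(16,21,105)
move_linear([*(C-75*X),200],rate=200); hold(.1)
g=grab_frame("wrist"); P=cloud(g)
np.set_printoptions(precision=1,suppress=True)
b=(abs((P[...,:2]-C)@Y)<36)&(P[...,2]>62)&(P[...,2]<80)
for o in(-20,-16,-10,0,10,16,20):
    m=b&(abs((P[...,:2]-C)@X-o)<2); print(o,m.sum(),np.median(P[m][:,2]) if m.any() else None)
print(current_t())
```

```text
press 16 True [550.59 -23.33  99.48] dF [-0.5 -0.2  8.9] M [-0.02  0.32  0.02] w 0.34
   held 99.47 [-0.8  1.1  8.1]
   t 12.63
press -16 True [518.52 -20.22  99.56] dF [-1.3 -0.4  8.2] M [0.01 0.24 0.01] w 0.34
   held 99.55 [-0.8 -0.3  8.2]
   t 14.84
press 16 True [550.6  -23.34  99.41] dF [-0.1  0.3  8.3] M [0.03 0.35 0.01] w 0.339
   held 99.4 [-0.4  0.1  7.1]
   t 17.12
-20 418 67.85438384110992
-16 408 67.75110340259928
-10 430 67.7517135125772
0 427 67.57566510842248
10 437 67.43491077658182
16 441 67.42803800475215
20 438 67.35923535166498
18.075
```

Run:
```python
from h import *
press(-16,23,104); press(16,22,104)
m=np.load("mallet.npy"); q=Q(m[2]-np.pi/2)
move_linear([*(C+16*X),150],rate=150)
move_ptp([m[0],m[1],130],q); move_linear([m[0],m[1],42],rate=120); hold(.1)
print("down",move_linear([m[0],m[1],29],rate=10,force_limit=4),current_eef_pos()[2])
gripper_to(0.75); print(current_eef_pos()); move_linear([m[0],m[1],150],rate=150)
p=m[:2]-40*np.array([np.cos(m[2]),np.sin(m[2])])
move_linear([*p,230],rate=200); g=grab_frame("wrist"); cv2.imwrite("pics/w3.png",g["img"][:,:,::-1]); np.savez("w3.npz",**g); print(current_t())
```

```text
press -16 True [518.49 -20.25  99.45] dF [-0.1 -0.9  7.5] M [0.02 0.26 0.02] w 0.342
   held 99.46 [ 0.3 -1.6  8.8]
   t 20.98
press 16 True [550.66 -23.33  99.3 ] dF [-1.5  0.3  8.3] M [0.03 0.31 0.02] w 0.342
   held 99.29 [-1.9  0.5  8.1]
   t 23.12
down True 31.993752827816994
[ 460.12230895 -255.95482291   30.89160722]
28.5167
```

View pics/w3.png

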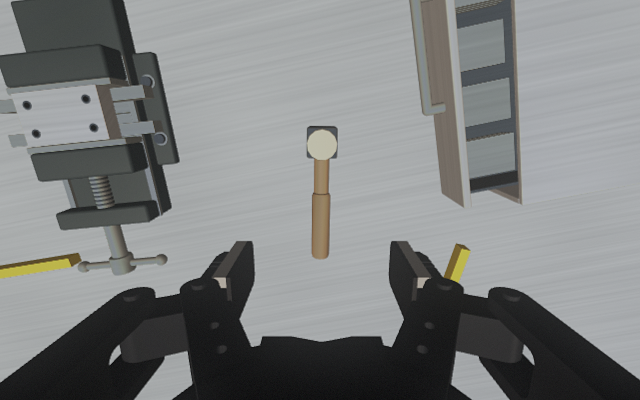

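The mallet stands on its face at about (322,143) with its handle lying as before, and the gripper is clear. Now the push test on the near packer, from its -y end.

```bash
cat >> h.py <<'E'
def push(i):
    "light push along +Y on the -Y end of packer i (0 far, 1 near)"
    pk=np.load("pk.npy")[2*i:2*i+2,:2]; o=(pk.mean(0)-C)@X; e=(pk[1]-C)@Y
    at=lambda y,z:[*(C+o*X+y*Y),z]
    print("offset",o,"end",e,"len",np.linalg.norm(pk[0]-pk[1]))
    move_linear(at(e-40,110),QP,rate=200); move_linear(at(e-40,36),rate=120)
    move_linear(at(e-20,36),rate=40); hold(.2)
    F=lambda:np.mean([(hold(.02),current_contact_force())[1] for _ in range(4)],0)
    f0=F(); hit=move_linear(at(e-5,36),rate=8,force_limit=3.0)
    y=lambda:(current_eef_pos()[:2]-C)@Y
    y0=y(); f=F()-f0; print("hit",hit,"tip y-end",y0-e,"f",np.round(f,2),"t",current_t())
    cmd=y0
    for k in range(15):
        if -f@[*Y,0]>3.5: break
        cmd+=.1; move_linear(at(cmd,36),rate=10); f=F()-f0
        print("  step",k,"moved",round(y()-y0,2),"along",round(-f@[*Y,0],2),flush=True)
    hold(.3); f=F()-f0; print("held",round(y()-y0,2),np.round(f,2))
    move_linear(at(e-40,36),rate=60); move_linear(at(e-40,110),rate=150); print("t",current_t())
E
python3 - <<'E'
from h import *
np.set_printoptions(precision=1,suppress=True)
move_linear([*(C-17*X-140*Y),190],QP,rate=250); gripper_to(0)
push(1)
E
```

```text
offset -17.59416966945702 end -73.98810523351527 len 149.38655640010498
hit True tip y-end -13.395526681198575 f [ 0.8 -1.6  1.8] t 33.1167
  step 0 moved 0.02 along 2.06
  step 1 moved 0.11 along 2.84
  step 2 moved 0.18 along 3.51
held 0.24 [-0.4 -4.2 -0.1]
t 35.675
```

Run:
```python
from h import *
np.set_printoptions(precision=1,suppress=True)
push(0)
yaw=YAW; move_linear([*(C-75*X-30*Y),200],rate=250); hold(.1)
g=grab_frame("wrist"); cv2.imwrite("pics/w4.png",g["img"][:,:,::-1]); np.savez("w4.npz",**g); print(current_t())
```

```text
offset 15.50288364340614 end -72.06859431572359 len 148.32309952464854
hit True tip y-end -13.550651551620945 f [ 0.2 -2.7  2.6] t 38.7333
  step 0 moved 0.03 along 1.43
  step 1 moved 0.11 along 2.56
  step 2 moved 0.18 along 3.72
held 0.23 [-0.2 -4.3  0.4]
t 41.2833
42.1917
```

View pics/w4.png

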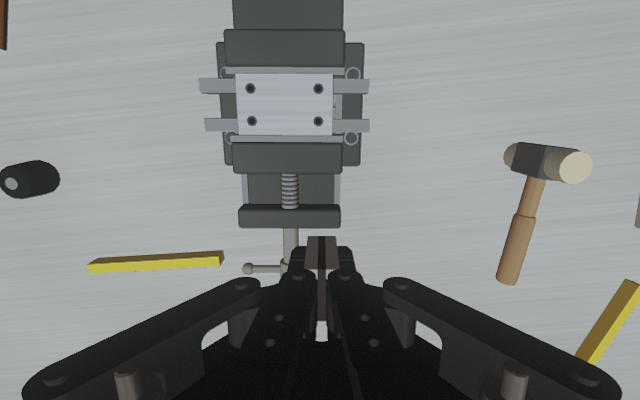

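The block sits level between the jaws. The packer ends are at (200/369,86) and (205/369,125), lined up as before, and the mallet is standing at (548,162). The gripper touches nothing, so I'll hand in.

Run:
```python
from h import *
g=dict(np.load("w4.npz")); print((ray(g,[(200,86),(369,86),(205,125),(369,125)],48)-np.load("pk.npy")).round(1).tolist())
job_done(); print(current_t())
```

```text
[[-0.0, -0.1, 0.0], [-0.0, -0.5, 0.0], [0.1, -0.4, 0.0], [-0.7, 0.2, 0.0]]
the job is handed in; nothing more can be done
the job is handed in; nothing more can be done
```

The block is down, both packers held under a light push, and the mallet is standing back on its face where it came from. I handed the job in at about 42 s of the 72 s allowed.

- **Pressing:** I pressed with the mallet's white face over the near packer, then the far one, for three passes. Each press was set to stop at 20 to 23 N.
- **Block level:** The depth image after the second pass put the block's top at 67.4 to 67.9 mm, against 68 mm when seated flat. The screw side read about 0.4 mm higher, and I did not re-measure after the third pass.
- **Packer test:** I pushed the near packer first, then the far one, each with about 4.2 N on its end. The fingertip moved only about 0.24 mm while the force kept rising. In the last picture the packer ends were within 0.7 mm of where they were before the block was pressed, which is within pixel error.
- **Disagreement:** Every press stopped on its force limit, but readings just afterwards were only 7 to 9 N. I did not record the peak forces themselves.

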